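# Bring the balance mark of a fan rotor to the top and set the balance weight on it

### The job

The fan rotor in the open cardboard box spins freely, and the red mark on its white rim is hidden down inside the box. Turn the rotor by hand at its rim until the red mark stands at the very top, let go so that it rests there, and then set the blue balance weight astride the rim squarely over the mark, so that the mark shows in the gap between its legs; leave it there with the rotor still and the mark still at the top. Do not knock over or push away the glue bottle, the mug or the tape roll.

Things in the scene. Friction and masses are not known exactly. Their poses are not given: they have to be found in the camera images.
- fan_box: Brown open-topped cardboard box, fixed to the bench, 100 mm (its x) by 270 mm (its y) by 152 mm high. Origin: centre of its underside; z up. The rotor stands upright in it like a wheel, its axle along the box's x axis, and its upper part sticks out above the box.
- hub (a point): Centre of the rotor, on the axle, 128 mm above the bench; axes as the box's. The rotor's white rim is a ring 220 mm across outside, 176 mm inside, 20 mm wide along the axle, with black blades inside it that stay within its width. Nothing stands beside the rim higher than 155 mm above the bench, so its top can be pinched from above by its two flat faces.
- rotor (a joint): Angle of the rotor in rad; turns endlessly both ways. 0 or a whole turn: red mark at the very top; growing values carry the top of the rim towards the box's +y. The mark starts in the lower half. The rotor is balanced; slight bearing friction (0.015 N m) keeps it where it is left, but it coasts on if let go while moving.
- rim_mark (a point): Middle of the red mark on the outer surface of the rim, 110 mm from the hub; z points from the hub through the mark, x along the axle. The mark is a 16 mm wide red band across the rim, on its outside and both flat faces; at the very top it is 238 mm above the bench.
- weight: Blue balance weight, about 60 g, standing on its four legs on the bench. Origin: centre of its underside, level with the feet; z up. Saddle plate 44 mm (x) by 70 mm (y), 8 mm thick. On top an upright tab to grip across its thickness: 12 mm thick (x), 60 mm long (y), from 40 to 74 mm above the feet. Either way round is right.
- weight_seat (a point): Centre of the underside of the saddle plate, 32 mm above the weight's feet; it comes to lie on the mark when the weight is on. Below the plate, two 8 mm thick legs along each long side leave a 28 mm wide slot along y for the 20 mm rim, and a 26 mm gap between the two legs of a side, where the mark shows.
- glue: White bottle with an orange cap, 52 mm across, 130 mm high; a bystander. Origin: centre of its underside.
- tape: Brown tape roll lying flat, 100 mm across, 48 mm high; a bystander. Origin: centre of its underside.
- mug: White mug, 80 mm across, 90 mm high; a bystander. Origin: centre of its underside.
There are look-alikes about, which are no part of the job. Of the things that look like the weight, take the one that is farthest to the robot's right at the start.

How it is judged:
By the outcome, as a careful person would: the job done as asked, in the order asked, and still so for the second after the job is handed in, with the robot touching nothing.
It also fails if it takes over 70 s, if anything falls off the work surface, if the arm or the gripper's body presses on something with over 40 N, if the wrist force passes 120 N, or if a joint passes its speed limit or range.

### The arm

A 6-joint arm with a two-finger parallel gripper is mounted at the origin on the work surface. World frame = base frame: x ahead of the robot, y to its left, z up, the work surface at z = 0. Lengths are in mm, angles in rad, forces in N, time in s.
With the tool pointing down it reaches from about 350 to 875 mm from the base axis. Payload 4.2 kg.
Tool frame: the origin (TCP) lies on the centre line of the jaws, within the pads' length; the fingertips stand 25 mm ahead of it and the grasp point (between the pads) lies 6 mm ahead of it; z points along the fingers, y is the direction in which the jaws open and shut (so a half turn about z gives the same grasp; the last joint's range is limited). The gripper opens to 85 mm and grips with 20 to 120 N. Pads are 22 mm wide; open, the fingers measure 114 mm over their backs; the gripper's body (76 mm by 85 mm) begins 54 mm behind the grasp point. The pads swing forward as they close: fully open they stand 13 mm farther back than shut.
Start: joints at [-0.927, 0.385, 0.008, 0, -1.194, -0.259], TCP at [234.622, -579.268, 256.312] pointing down, gripper open.
Joint ranges: [-3.14, 3.14], [-1.21, 2.06], [-1.07, 1.41], [-3.16, 2.05], [-2.99, -0.16], [-3.1, 3.1]. Speed limits (rad/s): [2.79, 2.79, 3.14, 3.14, 3.14, 3.14].

### API

Orientations are given as a unit quaternion [x, y, z, w].
In Python, from bench import arm gives the robot as it stands.
- The arm moves only by the tool drive_tool, never from a script. Its argument "plan" is a list of rows, each a list of 2 entries, a list of its own where there are three numbers: the shift along the tool's x, y, z in m, then the turn about the tool's z in degrees. A call has 1 to 12 rows; each row shifts and turns the commanded pose from where the row before left it, along the tool's axes as they then stand; what a row does not reach is not made up. A row lasts 1/8 s, in which the tool goes at most 62.5 mm and 10.7 degrees, less where a joint would pass 70% of its speed; a pose out of reach is approached as far as the arm can. A call with a gripper value outside its range is refused whole. "fingers" is the closure, from -1 (fully open) to 1 (shut), so that 0 is half open, set as the call begins (left out, the last holds). The fingers move at their own pace and stop on an object; the grip force is fixed at half the most. Time passes only in rows, so rows that do not move let the fingers close. It gives the time, the measured TCP pose, the force and the opening at its end, in the units of the state.
- arm.read_state(): the state, without advancing time (a new reading comes with each control period).
- arm.get_image(name): name is "side" or "top"; returns a dict with "image" (480x640x3 uint8, red, green, blue), "K" (3x3 intrinsics, pixels), "R" (3x3) and "t" (3): a world point X has camera coordinates R X + t. Camera axes: x right, y down, z forward; pixel columns grow to the right and rows downward; lengths in mm; the calibration is good to about 2 mm. A picture is of the moment at which its call begins. There is no depth.
- arm.job_done(): hands the job in, once; it reports no verdict.
The state is a dict: "clock": time; "joints": joint angles; "joint_vel": joint speeds; "joint_efforts": joint torques, N m; "position": TCP position; "ee_rot": TCP orientation; "contact_force": force on the tool from outside, world axes, zero at the start; "wrist_torque": the same for the moment, N m; "gripper_width": finger opening in mm.
Only numpy, scipy, OpenCV 4.12 (cv2) and the standard library are available. Lean on these libraries where they do the work, as an engineer would, in place of code of your own. Each camera call takes 0.05 s, during which the arm holds its last target.

## Working session

There is one attempt and no reset: what is moved stays moved. The work goes in short steps, Python scripts to look and compute and a tool call to move; the robot and the scene stay as the last step left them, time stands still between calls to the robot, and variables do not carry over. Pictures are saved under pics/ and viewed, and the job is handed in when it is done.

Besides the shell and the picture viewer there is one more tool, called after "Emit:" as name(argument=value, ...) on one line, values as JSON. drive_tool: Moves the arm, as the interface text tells. Its arguments: {"type":"object","properties":{"plan":{"type":"array"},"fingers":{"type":"number"}},"required":["plan"]}

```bash
mkdir -p pics; ls
python3 - <<'E'
from bench import arm
import cv2
for n in ("side","top"):
    d=arm.get_image(n); cv2.imwrite(f"pics/{n}0.png",d["image"][:,:,::-1])
    print(n,d["K"],d["R"],d["t"])
print(arm.read_state())
E
```

```text
pics
side [[475.66842154   0.         321.50156936]
 [  0.         475.66842154 240.40547877]
 [  0.           0.           1.        ]] [[-0.91567412 -0.40187941  0.00581802]
 [-0.23440445  0.52221513 -0.81996702]
 [ 0.32648961 -0.75218635 -0.5723812 ]] [ 534.2644475   187.39521113 1191.66570102]
top [[486.84588384   0.         324.15362676]
 [  0.         486.84588384 242.07387816]
 [  0.           0.           1.        ]] [[-0.01353584 -0.99969587 -0.02061413]
 [-0.99537599  0.01543232 -0.09480761]
 [ 0.0950969   0.01923551 -0.99528216]] [ 154.6600254   555.95769321 1257.85263452]
{'clock': 0.1, 'joints': array([-9.27438921e-01,  3.85518296e-01,  6.76977535e-03, -4.40153189e-04,
       -1.19401863e+00, -2.58616951e-01]), 'joint_vel': array([ 0.00025144, -0.00171712,  0.00310991,  0.00358265, -0.00084539,
       -0.00037176]), 'joint_efforts': array([-6.80437770e-04, -3.93319881e+01,  1.88928545e+01,  4.19791147e+00,
       -2.58956279e-03, -1.06581879e-06]), 'position': array([ 234.42660399, -578.86069862,  255.30969333]), 'ee_rot': array([-1.91106162e-01,  9.81568858e-01,  9.76045017e-04, -2.45388519e-04]), 'contact_force': array([ 0.79972789, -0.5899467 , -0.09399409]), 'wrist_torque': array([-0.00731336,  0.03221092,  0.04081453]), 'gripper_width': 85.61854472417778}
```

View pics/side0.png

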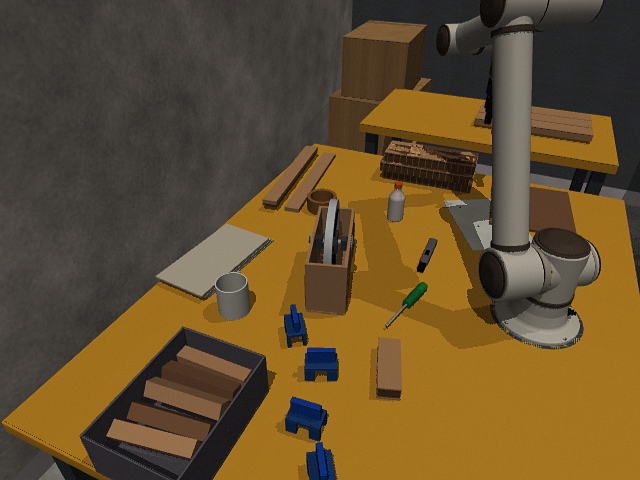

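View pics/top0.png

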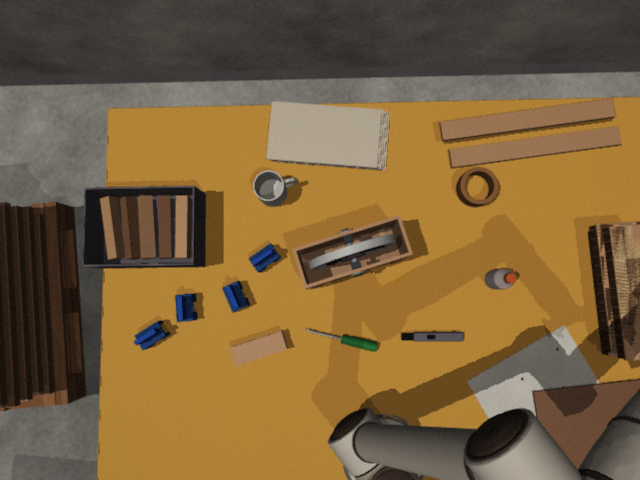

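Four look-alikes in the top view: (264,258), (235,296), (186,307) and (151,335). Image right is −y, the robot's right, so (264,258) fits; it is the one at (294,326) in the side view. I'll confirm it in an enlarged crop.

```bash
cat > h.py <<'E'
import numpy as np, cv2
from bench import arm
def ray(d,u,v):
    K,R,t=[np.array(d[k]) for k in "KRt"]
    return -R.T@t, R.T@np.linalg.inv(K)@np.array([u,v,1.])
def onz(d,u,v,z):
    c,r=ray(d,u,v); return c+r*(z-c[2])/r[2]
def proj(d,X):
    K,R,t=[np.array(d[k]) for k in "KRt"]
    p=K@(R@np.array(X,float)+t); return p[:2]/p[2]
def crop(d,x0,y0,x1,y1,s,fn):
    im=d["image"][y0:y1,x0:x1,::-1]
    cv2.imwrite(fn,cv2.resize(im,None,fx=s,fy=s,interpolation=cv2.INTER_CUBIC))
E
python3 - <<'E'
from h import *
t=arm.get_image("top"); s=arm.get_image("side")
crop(t,230,210,330,285,8,"pics/t1.png")
crop(t,285,200,425,305,5.7,"pics/t2.png")
crop(s,260,180,380,370,3.1,"pics/s1.png")
E
```

```text
(no output)
```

View pics/t1.png

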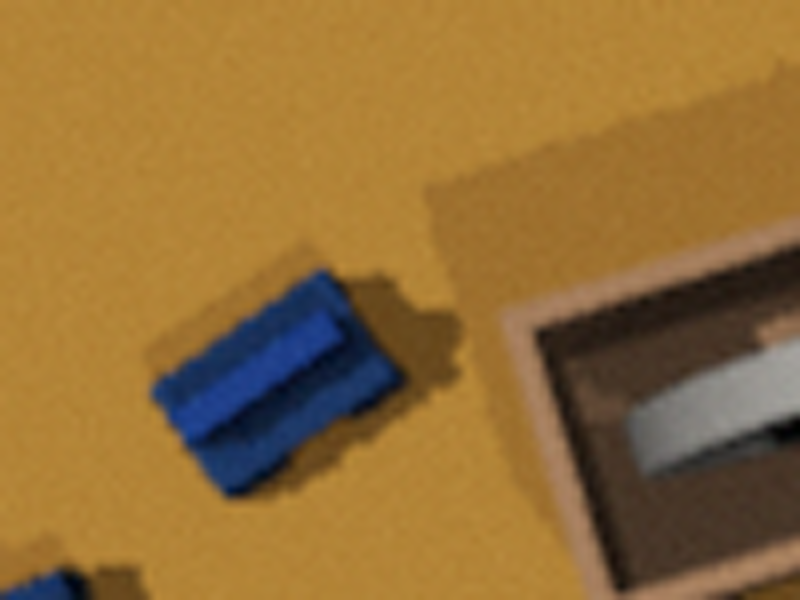

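View pics/t2.png

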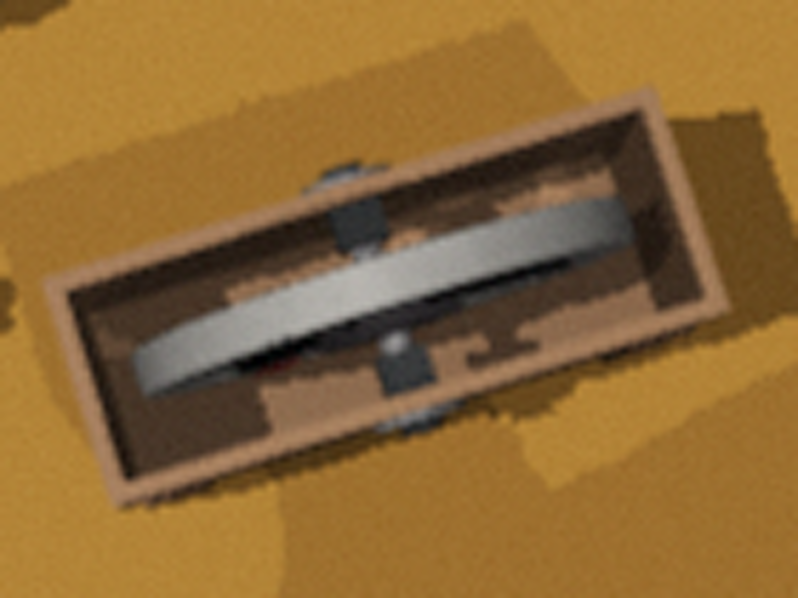

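View pics/s1.png

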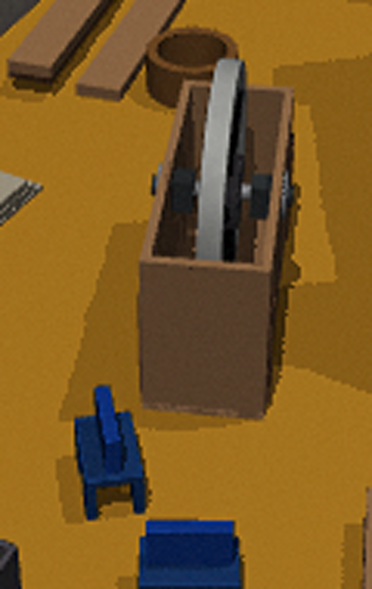

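The top crop shows the weight with its tab at about (262,257), clear of the next one. There is a trace of red on the rotor's face at about pixel (333,263). Next I'll compute the poses.

Run:
```python
from h import *
t=arm.get_image("top"); s=arm.get_image("side")
P=lambda L,x0,y0,k:[(x0+u/k-0.4,y0+v/k-0.4) for u,v in L]
b=[onz(t,*p,152) for p in P([(45,280),(652,88),(730,312),(118,505)],285,200,5.7)]
b=np.array(b);print(b.round(1)); bc=b.mean(0)
ax=(b[1]-b[0]+b[2]-b[3]);  # toward image right = -y
yaw=np.arctan2(-ax[1],-ax[0])-np.pi/2  # +y axis = -ax
ax2=(b[0]-b[3]+b[1]-b[2])
print("box",bc,"yawdeg",np.degrees(yaw),np.degrees(np.arctan2(ax2[1],ax2[0])),np.linalg.norm(ax)/2,np.linalg.norm(ax2)/2)
w=np.array([onz(t,*p,40) for p in P([(152,392),(322,270),(405,380),(235,495)],230,210,8)])
tb=np.array([onz(t,*p,74) for p in P([(170,410),(320,308),(350,338),(195,445)],230,210,8)])
for q in(w,tb):
    a=q[1]-q[0]+q[2]-q[3]; a2=q[0]-q[3]+q[1]-q[2]
    print("w",q.mean(0),"yaw",np.degrees(np.arctan2(-a[1],-a[0]))-90,np.degrees(np.arctan2(a2[1],a2[0])),np.linalg.norm(a)/2,np.linalg.norm(a2)/2)
# side check of tab: crop s1 top corners of tab near end (97,388)..(110,..)
# refine rotor: rim top in side
c,si=np.cos(yaw),np.sin(yaw)
X=np.array([c,si,0]);Y=np.array([-si,c,0]);hub=np.array([bc[0],bc[1],128])
for d,n,(x0,y0,x1,y1,k) in((t,"t",(230,200,430,305,4)),(s,"s",(260,180,380,370,3.1))):
    im=cv2.resize(d["image"][y0:y1,x0:x1,::-1],None,fx=k,fy=k,interpolation=cv2.INTER_CUBIC)
    def L(pts,col):
        q=np.array([(proj(d,p)-[x0,y0]+.5)*k for p in pts]).round().astype(np.int32); cv2.polylines(im,[q],False,col,1)
    for sx in(-10,10):
        L([hub+sx*X+110*(np.cos(a)*np.array([0,0,1])+np.sin(a)*Y) for a in np.linspace(-2,2,60)],(0,255,0))
    for z in(152,):
        L([bc*[1,1,0]+[0,0,z]+i*50*X+j*135*Y for i,j in((1,1),(1,-1),(-1,-1),(-1,1),(1,1))],(0,255,255))
    wy=np.radians(np.degrees(yaw)*0+np.degrees(np.arctan2(-a[1],-a[0]))-90)
    WX=np.array([np.cos(wy),np.sin(wy),0]);WY=np.array([-WX[1],WX[0],0]);wc=tb.mean(0)*[1,1,0]
    for z,hx,hy in((40,22,35),(74,6,30)):
        L([wc+[0,0,z]+i*hx*WX+j*hy*WY for i,j in((1,1),(1,-1),(-1,-1),(-1,1),(1,1))],(0,255,255))
    cv2.imwrite(f"pics/ov_{n}.png",im)
for xf in(-10,):
    cc,r=ray(t,333.0,263.1); 
    lam=((hub+xf*X-cc)@X)/(r@X); p=cc+lam*r-hub; print("red at",p@X,p@Y,p[2],np.hypot(p@Y,p[2]),np.arctan2(p@Y,p[2]))
```

```text
[[531.5 219.9 152. ]
 [608.4 -35.6 152. ]
 [513.8 -65.3 152. ]
 [437.4 190.3 152. ]]
box [522.80030944  77.32268701 152.        ] yawdeg 16.70255680444716 17.45644588544474 266.7959765306255 98.92899210543253
w [518.60198183 303.13471104  40.        ] yaw 34.24126210715434 37.57002276032756 67.488229030432 44.50558489104784
w [519.31730384 304.5568485   74.        ] yaw 33.78465617657493 39.873214189915664 58.60683031769619 13.668763978382751
red at -9.999999999999991 51.66220548342839 -25.22952651575224 57.49358645641289 2.02508508341053
```

View pics/ov_t.png

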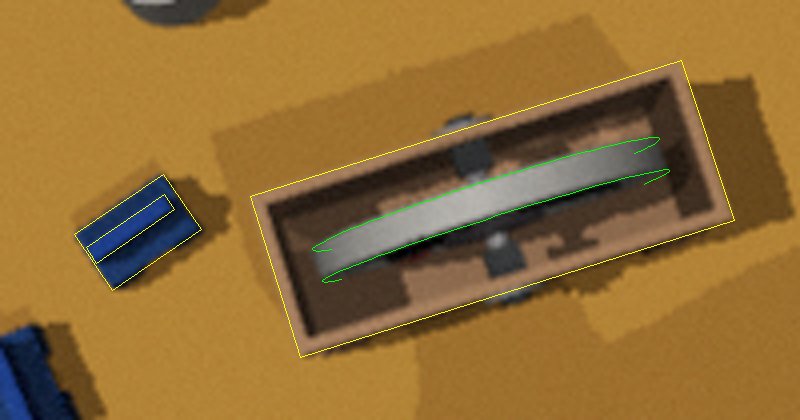

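View pics/ov_s.png

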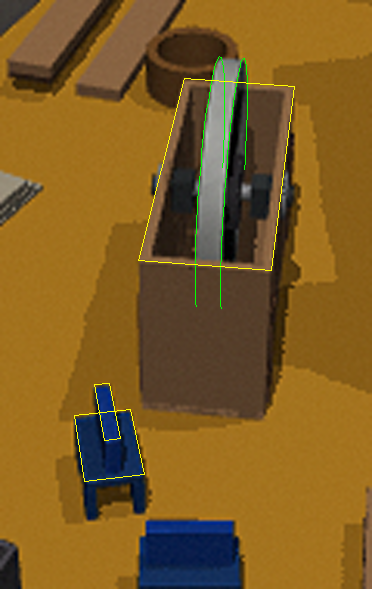

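```bash
cat >> h.py <<'E'
from scipy.spatial.transform import Rotation as Ro
YAW=16.9; HUB=np.array([522.0,77.0,128.0])
c_,s_=np.cos(np.radians(YAW)),np.sin(np.radians(YAW))
BX=np.array([c_,s_,0]);BY=np.array([-s_,c_,0])
def go(target,yaw):
    "shift in tool axes (m) and turn (deg, about tool z) to reach target with tool-y at world yaw"
    st=arm.read_state(); M=Ro.from_quat(st["ee_rot"]).as_matrix()
    y=np.degrees(np.arctan2(M[1,1],M[0,1])); turn=-((yaw-y+180)%360-180)
    sh=M.T@(np.array(target)-st["position"])/1000
    Y=np.array([np.cos(np.radians(yaw)),np.sin(np.radians(yaw)),0]); T=np.array([np.cross(Y,[0,0,-1.]),Y,[0,0,-1.]])
    print("pos",st["position"].round(1),"yaw",round(y,2),"tilt",np.degrees(np.arccos(-M[2,2])).round(2),"j",np.array(st["joints"]).round(2),"t",st["clock"],"F",np.round(st["contact_force"],1),"w",round(st["gripper_width"],1))
    print("turn",round(turn,2),"shift before turn",sh.round(4),"after turn",(T@(np.array(target)-st["position"])/1000).round(4))
def rim(th,r=99,dx=0): return HUB+dx*BX+r*(np.sin(th)*BY+[0,0,np.cos(th)])
E
python3 - <<'E'
from h import *
p=rim(0.8)+[0,0,6]; p[2]+=130
print(p); go(p,180+YAW)
# rim edge check in top view
t=arm.get_image("top")
for dx in(-3,0,3):
  print(dx,[proj(t,HUB+(dx+s)*BX+110*np.array([0,0,1.])).round(1) for s in(-10,10)])
g=t["image"].sum(2); print(g[230:275,347])
E
```

```text
[501.35483807 144.95122919 332.97396423]
pos [ 234.6 -579.1  255.9] yaw 112.04 tilt 0.04 j [-0.93  0.39  0.01 -0.   -1.19 -0.26] t 0.3 F [ 0.  -0.6 -0.8] w 85.3
turn -84.86 shift before turn [-0.519   0.5711 -0.0766] after turn [-0.6153 -0.4658 -0.077 ]
-3 [array([355.8, 254.5]), array([353. , 245.9])]
0 [array([355.4, 253.2]), array([352.6, 244.6])]
3 [array([355. , 251.9]), array([352.2, 243.3])]
[306 353 373 354 271 171 144 136 150 154 148 146 130 215 309 307 433 539
 535 542 525 539 542 528 496 330  87  89 109  97  90 153 171 166 190 280
 331 328 326 326 332 336 377 392 369]
```

Emit:
drive_tool(plan=[[[0,0,-0.01],-10],[[0,0,-0.01],-10],[[0,0,-0.01],-10],[[0,0,-0.01],-10],[[0,0,-0.01],-10],[[0,0,-0.01],-10],[[0,0,-0.01],-10],[[0,0,-0.01],-10],[[0,0,0],-4.9]], fingers=-1)

```text
clock: 1.48
position: [234.7, -579.6, 337.4]
ee_rot: [0.805, -0.594, 0.001, 0.0]
contact_force: [0.5, 0.6, -0.5]
gripper_width: 85.5
```

Emit:
drive_tool(plan=[[[-0.04,-0.03,0],0],[[-0.048,-0.0363,0],0],[[-0.048,-0.0363,0],0],[[-0.048,-0.0363,0],0],[[-0.048,-0.0363,0],0],[[-0.048,-0.0363,0],0],[[-0.048,-0.0363,0],0],[[-0.048,-0.0363,0],0],[[-0.048,-0.0363,0],0],[[-0.048,-0.0363,0],0],[[-0.048,-0.0363,0],0],[[-0.048,-0.0363,0],0]])

```text
clock: 2.98
position: [479.9, 91.3, 336.8]
ee_rot: [0.804, -0.595, 0.0, -0.0]
contact_force: [1.2, -0.6, 0.8]
gripper_width: 85.3
```

Run:
```python
from h import *
p=rim(0.8)+[0,0,6]; p[2]+=80
print(p); go(p,180+YAW)
```

```text
[501.35483807 144.95122919 282.97396423]
pos [479.9  91.3 336.8] yaw -163.02 tilt 0.06 j [ 0.52  0.1  -0.17  0.   -1.3  -0.22] t 2.975 F [ 1.2 -0.6  0.8] w 85.3
turn 0.08 shift before turn [-0.0451 -0.0361  0.0538] after turn [-0.0452 -0.0361  0.0538]
```

Emit:
drive_tool(plan=[[[-0.0451,-0.0361,0.0138],0],[[0,0,0.04],0],[[0,0,0.04],0],[[0,0,0.04],0],[[0,0,0],0],[[0,0,0],0]])

```text
clock: 3.72
position: [502.2, 143.3, 204.2]
ee_rot: [0.804, -0.595, 0.001, -0.001]
contact_force: [0.7, -0.4, 0.4]
gripper_width: 84.9
```

Run:
```python
from h import *
p=rim(0.8)+[0,0,6]
go(p,180+YAW)
t=arm.get_image("top"); s=arm.get_image("side")
crop(t,270,190,430,310,5,"pics/t3.png"); crop(s,260,130,420,330,3,"pics/s3.png")
```

```text
pos [502.2 143.3 204.2] yaw -163.02 tilt 0.16 j [ 0.59  0.26 -0.32  0.   -0.99 -0.29] t 3.725 F [ 0.7 -0.4  0.4] w 84.9
turn 0.08 shift before turn [-0.0019  0.0003  0.0012] after turn [-0.0019  0.0003  0.0013]
```

View pics/s3.png

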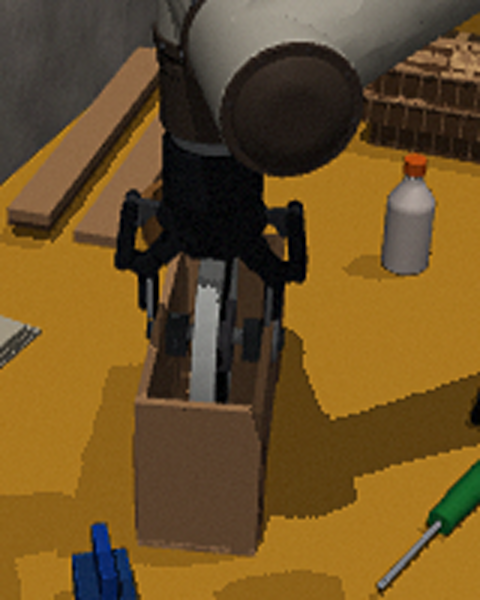

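The open fingers straddle the rim, roughly centred on it (rim at about (205,330) in the crop). Now close.

Emit:
drive_tool(plan=[[[0,0,0],0],[[0,0,0],0],[[0,0,0],0],[[0,0,0],0],[[0,0,0],0],[[0,0,0],0]], fingers=1)

```text
clock: 4.58
position: [503.7, 143.7, 203.3]
ee_rot: [0.804, -0.595, 0.002, -0.002]
contact_force: [7.2, 1.1, -2.6]
gripper_width: 19.3
```

Run:
```python
from h import *
# arc steps from 0.79 to -0.8, tool x = -BY, tool z = down
th=np.linspace(0.79,-0.8,13)
for a,b in zip(th[:-1],th[1:]):
    d=rim(b)-rim(a); print(round(-d@BY/1000,4),0,round(-d[2]/1000,4))
st=arm.read_state();print(st["clock"],st["contact_force"],st["position"])
```

```text
0.0098 0 -0.0087
0.0109 0 -0.0073
0.0118 0 -0.0058
0.0124 0 -0.0042
0.0129 0 -0.0025
0.0131 0 -0.0008
0.0131 0 0.0009
0.0128 0 0.0027
0.0124 0 0.0043
0.0117 0 0.0059
0.0108 0 0.0074
0.0097 0 0.0088
4.575 [ 7.16220061  1.11092539 -2.55284883] [503.73872684 143.7046847  203.26840315]
```

Emit:
drive_tool(plan=[[[0.0098,-0.002,-0.0087],0],[[0.0109,0,-0.0073],0],[[0.0118,0,-0.0058],0],[[0.0124,0,-0.0042],0],[[0.0129,0,-0.0025],0],[[0.0131,0,-0.0008],0],[[0.0131,0,0.0009],0],[[0.0128,0,0.0027],0],[[0.0124,0,0.0043],0],[[0.0117,0,0.0059],0],[[0.0108,0,0.0074],0],[[0.0097,0,0.0088],0]])

```text
clock: 6.08
position: [544.4, 9.1, 202.4]
ee_rot: [0.803, -0.595, -0.0, -0.001]
contact_force: [-1.5, 6.4, 4.5]
gripper_width: 19.2
```

Emit:
drive_tool(plan=[[[0,0,0],0],[[0,0,0],0],[[0,0,0],0]])

```text
clock: 6.45
position: [544.5, 8.6, 201.9]
ee_rot: [0.804, -0.595, 0.0, -0.0]
contact_force: [2.6, 4.1, -1.7]
gripper_width: 19.4
```

Run:
```python
from h import *
p=rim(-0.8)+[0,0,6]
go(p,180+YAW)
t=arm.get_image("top"); s=arm.get_image("side")
crop(t,285,200,425,305,5.7,"pics/t4.png"); crop(s,260,130,420,330,3,"pics/s4.png")
```

```text
pos [544.5   8.6 201.9] yaw -163.04 tilt 0.05 j [ 0.31  0.3  -0.27 -0.   -1.   -0.02] t 6.45 F [ 2.6  4.1 -1.7] w 19.4
turn 0.06 shift before turn [-0.001   0.0017 -0.0011] after turn [-0.001   0.0017 -0.0011]
```

View pics/s4.png

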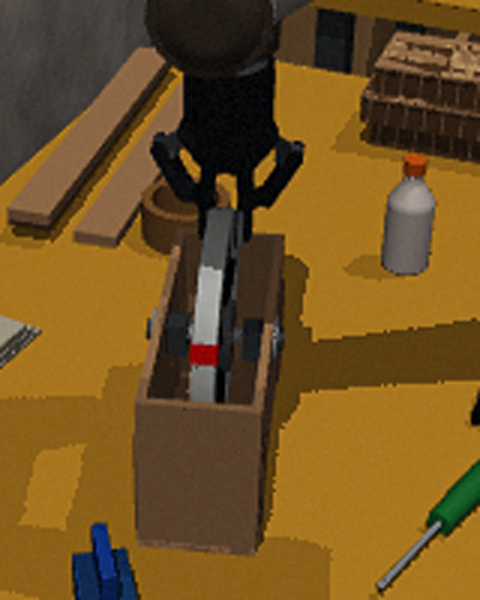

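View pics/t4.png

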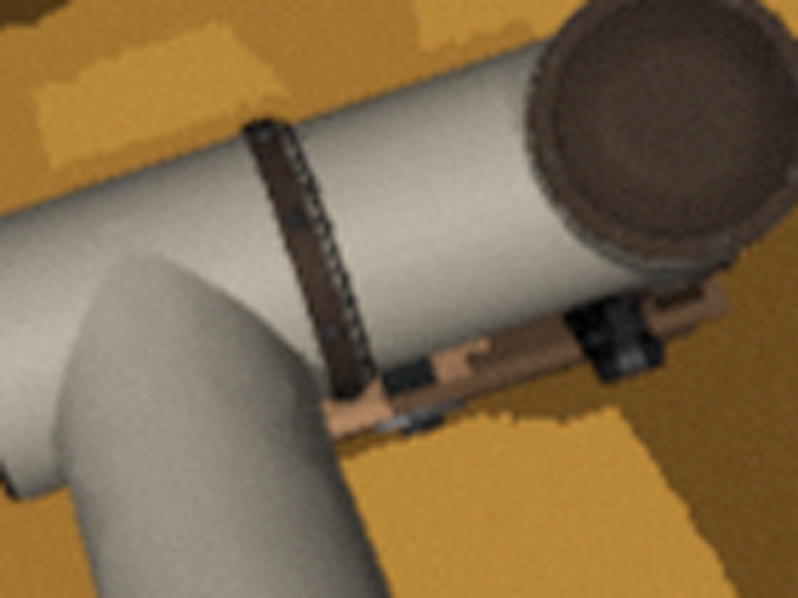

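The side crop shows the red mark on the rim at (204,354), which is full-image (328,248), facing +y. I'll solve for its angle and plan the second stroke.

```bash
sed -i 's/HUB=np.array(.*)/HUB=np.array([522.5,77.2,128.0])/' h.py
cat >> h.py <<'E'
def redpix(s,box=(290,130,400,330)):
    x0,y0,x1,y1=box; im=s["image"][y0:y1,x0:x1].astype(int)
    m=((im[...,0]>120)&(im[...,1]<60)&(im[...,2]<60)).astype(np.uint8)
    n,l,st,ce=cv2.connectedComponentsWithStats(m)
    return [(ce[i]+[x0,y0],st[i]) for i in range(1,n) if st[i][4]>5]
def markang(s):
    from scipy.optimize import minimize_scalar
    best=None
    for ce,st in redpix(s):
        f=lambda a:np.linalg.norm(proj(s,rim(a,110))-ce)
        r=min((minimize_scalar(f,bounds=(a,a+.5),method="bounded") for a in np.arange(-2,2,.25)),key=lambda r:r.fun)
        print("red",ce.round(1),st,"angle",round(r.x,3),"resid px",round(r.fun,2))
E
python3 - <<'E'
from h import *
s=arm.get_image("side"); markang(s)
E
```

```text
red [327.3 247.9] [ 33 115   9   7  57] angle 1.124 resid px 0.2
```

Emit:
drive_tool(plan=[[[0,0,0],0],[[0,0,0],0],[[0,0,0],0],[[0,0,0],0]], fingers=0)

```text
clock: 7.1
position: [544.1, 7.9, 201.9]
ee_rot: [0.804, -0.595, -0.0, 0.0]
contact_force: [0.7, 0.2, 0.6]
gripper_width: 42.7
```

Run:
```python
from h import *
st=arm.read_state();print(st["clock"],st["contact_force"],st["position"],st["gripper_width"])
s=arm.get_image("side"); markang(s)
th=np.linspace(-0.8,0.6,8)
print((rim(-.8)+[0,0,6]-st["position"])@np.array([-BY,-BX,[0,0,-1]]).T)
for a,b in zip(th[:-1],th[1:]):
    d=rim(b)-rim(a); print(round(-d@BY/1000,4),0,round(-d[2]/1000,4))
```

```text
7.1 [0.70680976 0.18065581 0.60861814] [544.07678964   7.92271252 201.86383659] 42.720753008518294
red [327.3 247.9] [ 33 115   9   7  57] angle 1.124 resid px 0.2
[-1.5396168   0.50590599 -1.11012763]
-0.0151 0 -0.0127
-0.0173 0 -0.0095
-0.0189 0 -0.0058
-0.0197 0 -0.002
-0.0197 0 0.002
-0.0189 0 0.0058
-0.0173 0 0.0095
```

Emit:
drive_tool(plan=[[[-0.0166,0.0005,-0.0138],0],[[-0.0173,0,-0.0095],0],[[-0.0189,0,-0.0058],0],[[-0.0197,0,-0.002],0],[[-0.0197,0,0.002],0],[[-0.0189,0,0.0058],0],[[-0.0173,0,0.0095],0],[[0,0,0],0],[[0,0,0],0]])

```text
clock: 8.28
position: [506.3, 130.9, 215.4]
ee_rot: [0.804, -0.595, -0.0, 0.0]
contact_force: [0.5, -0.7, -0.1]
gripper_width: 43.0
```

Emit:
drive_tool(plan=[[[0,0,0],0],[[0,0,0],0],[[0,0,0],0],[[0,0,0],0],[[0,0,0],0]], fingers=1)

```text
clock: 8.9
position: [507.6, 130.9, 216.0]
ee_rot: [0.803, -0.595, 0.001, -0.001]
contact_force: [5.6, -0.8, -0.7]
gripper_width: 18.9
```

Run:
```python
from h import *
st=arm.read_state();print(st["clock"],st["contact_force"],st["position"],st["gripper_width"])
s=arm.get_image("side"); markang(s)
rel=(st["position"]-[0,0,6]-HUB); a0=np.arctan2(rel@BY,rel[2]); print("tool angle",a0,np.hypot(rel@BY,rel[2]),"dx",rel@BX)
th=np.linspace(a0,a0-1.124,12)
for a,b in zip(th[:-1],th[1:]):
    d=rim(b)-rim(a); print(round(-d@BY/1000,4),0,round(-d[2]/1000,4))
```

```text
8.9 [ 5.6371188  -0.80973841 -0.66222424] [507.58350561 130.9379446  216.02657038] 18.936512870998197
red [327.3 248. ] [ 33 115   9   7  59] angle 1.127 resid px 0.21
tool angle 0.5969714298849694 99.18067236744429 dx 1.3494339165976843
0.0086 0 -0.0052
0.0091 0 -0.0043
0.0095 0 -0.0034
0.0098 0 -0.0024
0.01 0 -0.0014
0.0101 0 -0.0004
0.0101 0 0.0007
0.01 0 0.0017
0.0097 0 0.0027
0.0094 0 0.0037
0.009 0 0.0046
```

Emit:
drive_tool(plan=[[[0.0086,0,-0.0052],0],[[0.0091,0,-0.0043],0],[[0.0095,0,-0.0034],0],[[0.0098,0,-0.0024],0],[[0.01,0,-0.0014],0],[[0.0101,0,-0.0004],0],[[0.0101,0,0.0007],0],[[0.01,0,0.0017],0],[[0.0097,0,0.0027],0],[[0.0094,0,0.0037],0],[[0.009,0,0.0046],0],[[0,0,0],0]])

```text
clock: 10.45
position: [537.8, 30.9, 220.0]
ee_rot: [0.803, -0.596, 0.0, -0.002]
contact_force: [1.2, 4.9, 2.6]
gripper_width: 19.1
```

Emit:
drive_tool(plan=[[[0,0,0],0],[[0,0,0],0],[[0,0,0],0]])

```text
clock: 10.82
position: [537.8, 30.9, 220.1]
ee_rot: [0.804, -0.595, 0.001, -0.001]
contact_force: [2.4, 4.5, 3.5]
gripper_width: 19.4
```

Run:
```python
from h import *
st=arm.read_state();print(st["clock"],st["contact_force"],st["position"],st["gripper_width"])
s=arm.get_image("side"); markang(s); crop(s,290,150,370,270,5,"pics/s5.png")
rel=(st["position"]-[0,0,6]-HUB); a0=np.arctan2(rel@BY,rel[2]); print("tool angle",a0,np.hypot(rel@BY,rel[2]),"dx",rel@BX)
```

```text
10.825 [2.36720967 4.46032617 3.51783456] [537.77964762  30.8959913  220.05357281] 19.37315508320858
tool angle -0.5153945368864185 98.90097441535099 dx 1.1590975013503204
```

View pics/s5.png

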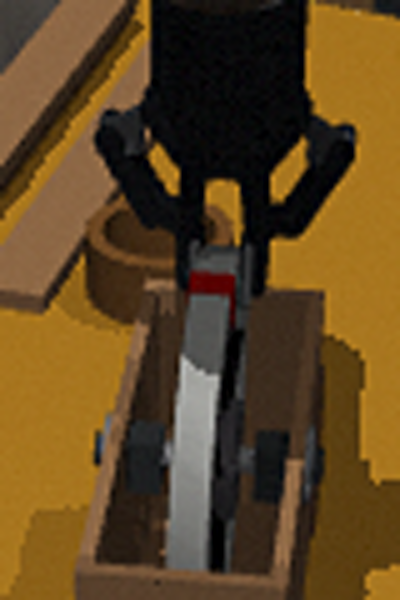

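The mark is now near the top, shaded by the gripper, at crop (212,284), full-image about (332,207). I'll measure it, then release so I can measure it unshaded.

```bash
sed -i 's/im\[...,0\]>120/im[...,0]>70/; s/im\[...,1\]<60)&(im\[...,2\]<60)/im[...,1]<im[...,0]*.45)\&(im[...,2]<im[...,0]*.45)/' h.py
python3 - <<'E'
from h import *
s=arm.get_image("side"); markang(s)
for a in(-.1,0,.1,.2): print(a,proj(s,rim(a,110)),proj(s,rim(a,110,-10)),proj(s,rim(a,110,10)))
E
```

```text
red [397.2 184.7] [105  52   5   7  31] angle -0.757 resid px 63.96
red [331.9 206. ] [38 74  9  5 35] angle 0.09 resid px 0.13
-0.1 [332.60540499 201.73565733] [336.6295932  201.99790988] [328.58761959 201.47382205]
0 [332.16549847 203.78501338] [336.22126544 204.05099282] [328.1162357  203.51946049]
0.1 [331.71039272 206.25563209] [335.79601129 206.52559238] [327.63137496 205.98610795]
0.2 [331.24513973 209.12768055] [335.35849065 209.40183813] [327.13848006 208.85396895]
```

Emit:
drive_tool(plan=[[[0,0,0],0],[[0,0,0],0],[[0,0,0],0],[[0,0,0],0]], fingers=0)

```text
clock: 11.42
position: [536.7, 29.8, 219.1]
ee_rot: [0.804, -0.595, -0.0, 0.0]
contact_force: [0.7, -0.5, 0.4]
gripper_width: 42.8
```

Emit:
drive_tool(plan=[[[0,0,-0.02],0],[[0,0,-0.04],0],[[0,0,-0.04],0],[[0,0,0],0]])

```text
clock: 11.92
position: [538.4, 30.2, 323.1]
ee_rot: [0.804, -0.595, 0.003, -0.003]
contact_force: [0.1, -1.5, 0.4]
gripper_width: 42.5
```

Run:
```python
from h import *
go([519.2,304.2,250],180+34)
s=arm.get_image("side"); markang(s)
```

```text
pos [538.4  30.2 323.1] yaw -163.04 tilt 0.44 j [ 0.36  0.19 -0.09  0.   -1.28 -0.06] t 11.925 F [ 0.1 -1.5  0.4] w 42.5
turn -17.04 shift before turn [-0.2677 -0.061   0.0734] after turn [-0.2379 -0.1373  0.0731]
red [397.2 184.8] [105  52   5   7  32] angle -0.758 resid px 63.94
red [331.4 206.2] [37 74 10  5 41] angle 0.101 resid px 0.3
```

Emit:
drive_tool(plan=[[[-0.0446,-0.0102,0],0],[[-0.0446,-0.0102,0],0],[[-0.0446,-0.0102,0],0],[[-0.0446,-0.0102,0],0],[[-0.0446,-0.0102,0],0],[[-0.0447,-0.01,0],0],[[0,0,0.02],-8.5],[[0,0,0.03],-8.5],[[0,0,0],0]], fingers=-0.3)

```text
clock: 13.1
position: [515.7, 302.9, 265.3]
ee_rot: [0.882, -0.471, -0.002, 0.004]
contact_force: [-0.3, -0.4, 0.7]
gripper_width: 55.6
```

Run:
```python
from h import *
go([519.2,304.2,67.5],180+34)
s=arm.get_image("side"); markang(s)
t=arm.get_image("top")
crop(t,230,205,390,295,5,"pics/t6.png")
crop(s,260,180,380,370,3.1,"pics/s6.png")
```

```text
pos [515.7 302.9 265.3] yaw -146.16 tilt 0.5 j [ 0.8   0.34 -0.04 -0.   -1.2  -0.21] t 13.1 F [-0.3 -0.4  0.7] w 55.6
turn -0.16 shift before turn [ 0.0007 -0.0053  0.1978] after turn [ 0.0009 -0.0036  0.1978]
red [397.2 184.7] [105  52   5   7  31] angle -0.757 resid px 63.96
red [331.5 206.4] [37 74 10  6 42] angle 0.105 resid px 0.17
```

View pics/t6.png

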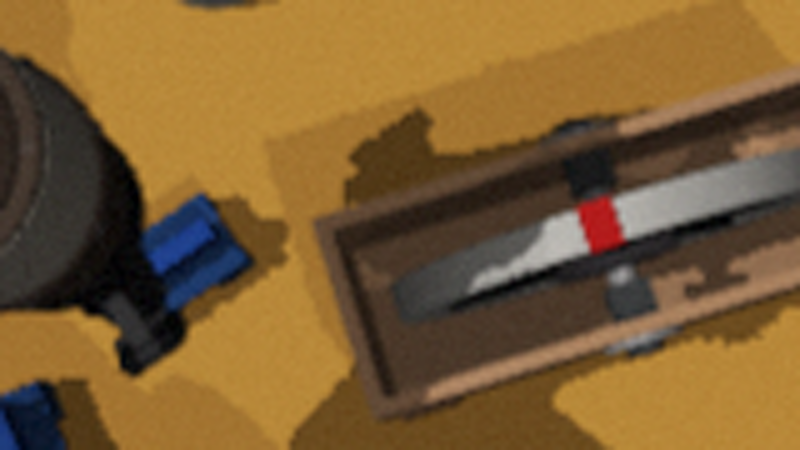

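View pics/s6.png

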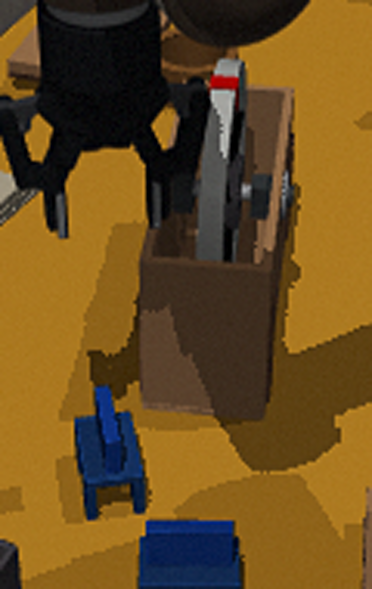

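Run:
```python
from h import *
t=arm.get_image("top")
hsv=t["image"].astype(int)
m=np.zeros((480,640),np.uint8); m[235:265,335:365]=((hsv[...,0]>90)&(hsv[...,1]<hsv[...,0]*.45))[235:265,335:365]
v,u=np.nonzero(m); print(len(u),u.mean(),v.mean(),u.min(),u.max(),v.min(),v.max())
p=onz(t,u.mean(),v.mean(),237.5)-HUB; print("mark rel hub X,Y",p@BX,p@BY, "abs",p+HUB)
# bearing / shaft axle points in crop t6 (outer nuts): upper (590,128), lower (642,342)
k=lambda a,b:(230+a/5-.4,205+b/5-.4)
for q in [(588,170),(632,292),(590,130),(642,342)]:
    p=onz(t,*k(*q),128)-HUB; print(q,p@BX,p@BY)
# box corners z=152 seen in this crop: +y edges
for q in[(315,220),(385,417)]:
    p=onz(t,*k(*q),152)-HUB; print(q,p@BX,p@BY)
```

```text
72 349.4861111111111 249.38888888888889 345 354 244 255
mark rel hub X,Y 1.461550289286104 9.715503402826068 abs [521.07411302  86.92080151 237.5       ]
(588, 170) 35.52077119388005 0.9357956998453485
(632, 292) -27.498915037740133 -1.0513446222442067
(590, 130) 53.87545369300155 -6.02836096591275
(642, 342) -51.96080557679937 1.8339803468992564
(315, 220) 50.34031529574659 133.60162339784586
(385, 417) -49.063194751748966 129.85765145208973
```

```bash
sed -i 's/^YAW=16.9; HUB=.*/YAW=16.6; HUB=np.array([523.3,77.4,128.0])/' h.py
python3 - <<'E'
from h import *
go(rim(0.05)+[0,0,6+80],180+YAW)
E
```

```text
pos [517.9 304.  270.2] yaw -146.16 tilt 0.07 j [ 0.8   0.33 -0.03  0.   -1.2  -0.21] t 13.25 F [ 0.6 -0.3  0.1] w 55.7
turn 17.24 shift before turn [ 0.1866  0.1202 -0.0428] after turn [ 0.2138  0.0595 -0.0427]
```

Emit:
drive_tool(plan=[[[0,0,-0.0428],8.6],[[0,0,0],8.6],[[0.0428,0.0119,0],0],[[0.0428,0.0119,0],0],[[0.0428,0.0119,0],0],[[0.0427,0.0119,0],0],[[0.0427,0.0119,0],0],[[0,0,0.04],0],[[0,0,0.04],0],[[0,0,0],0],[[0,0,0],0]], fingers=0)

```text
clock: 14.62
position: [523.4, 82.4, 234.5]
ee_rot: [0.803, -0.597, 0.001, -0.001]
contact_force: [1.0, -0.2, -0.4]
gripper_width: 42.6
```

Emit:
drive_tool(plan=[[[0,0,0],0],[[0,0,0],0],[[0,0,0],0],[[0,0,0],0]], fingers=1)

```text
clock: 15.12
position: [522.3, 82.3, 234.3]
ee_rot: [0.803, -0.596, 0.001, -0.001]
contact_force: [-2.1, -0.2, 5.9]
gripper_width: 19.0
```

Run:
```python
from h import *
go(rim(-0.04)+[0,0,6],180+YAW)
s=arm.get_image("side"); markang(s);crop(s,290,150,370,270,5,"pics/s7.png")
```

```text
pos [522.3  82.3 234.3] yaw -163.23 tilt 0.14 j [ 0.46  0.24 -0.26  0.   -1.07 -0.17] t 15.125 F [-2.1 -0.2  5.9] w 19.0
turn 0.17 shift before turn [0.0089 0.0005 0.0014] after turn [0.0089 0.0005 0.0014]
red [397.2 184.8] [105  52   5   7  32] angle -0.77 resid px 64.09
red [328.6 207.4] [37 76  4  3  7] angle 0.158 resid px 2.53
```

View pics/s7.png

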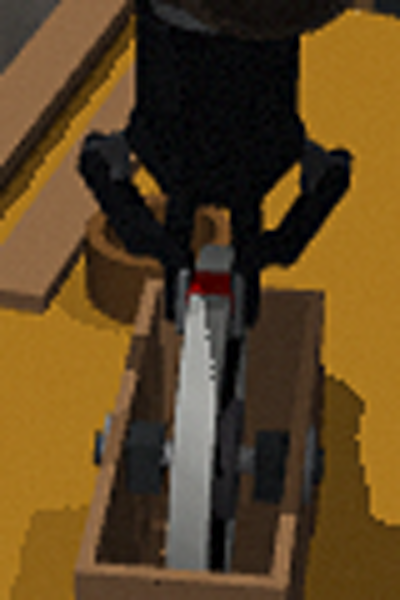

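Emit:
drive_tool(plan=[[[0.0023,0,0],0],[[0.0024,0,0],0],[[0.0024,0,0],0],[[0.0022,0,0],0],[[0,0,0],0],[[0,0,0],0],[[0,0,0],0]])

```text
clock: 16.05
position: [524.6, 74.8, 234.2]
ee_rot: [0.803, -0.597, -0.0, -0.002]
contact_force: [-4.5, 5.4, 6.9]
gripper_width: 19.0
```

Emit:
drive_tool(plan=[[[0,0,0],0],[[0,0,0],0],[[0,0,0],0],[[0,0,0],0]], fingers=0)

```text
clock: 16.55
position: [524.7, 73.1, 232.0]
ee_rot: [0.802, -0.597, -0.0, 0.0]
contact_force: [-0.1, 0.8, -0.2]
gripper_width: 42.7
```

Emit:
drive_tool(plan=[[[0,0,-0.02],0],[[0,0,-0.035],0],[[0,0,-0.035],0],[[0,0,0],0]])

```text
clock: 17.05
position: [526.0, 73.4, 325.3]
ee_rot: [0.803, -0.597, 0.002, -0.003]
contact_force: [-0.4, 0.1, -0.9]
gripper_width: 42.6
```

Run:
```python
from h import *
go([519.2,304.2,250],180+34)
s=arm.get_image("side"); markang(s);crop(s,290,150,370,270,5,"pics/s8.png")
```

```text
pos [526.   73.4 325.3] yaw -163.25 tilt 0.39 j [ 0.44  0.18 -0.11  0.   -1.28 -0.15] t 17.05 F [-0.4  0.1 -0.9] w 42.6
turn -17.25 shift before turn [-0.2229 -0.0595  0.0757] after turn [-0.1951 -0.1234  0.0753]
red [397.2 184.7] [105  52   5   7  31] angle -0.769 resid px 64.12
red [332.  204.5] [38 73  9  4 36] angle 0.029 resid px 0.31
```

View pics/s8.png

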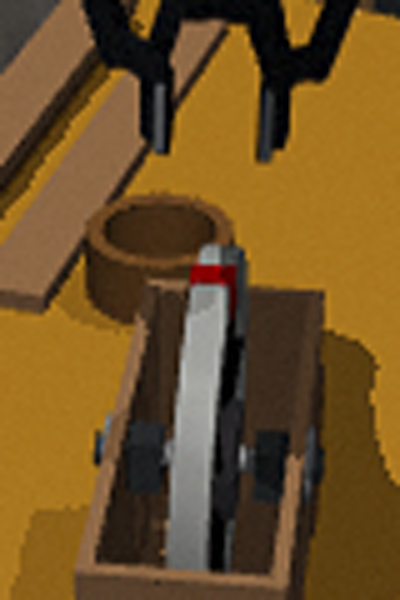

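Emit:
drive_tool(plan=[[[-0.0446,-0.012,0],0],[[-0.0446,-0.012,0],0],[[-0.0446,-0.012,0],0],[[-0.0446,-0.012,0],0],[[-0.0445,-0.0115,0],0],[[0,0,0.03],-8.6],[[0,0,0.03],-8.6],[[0,0,0],0],[[0,0,0],0]])

```text
clock: 18.23
position: [517.9, 303.8, 262.7]
ee_rot: [0.882, -0.471, 0.0, -0.0]
contact_force: [0.1, 0.1, -0.7]
gripper_width: 43.1
```

```bash
cat >> h.py <<'E'
def topmark(t):
    hsv=t["image"].astype(int)
    m=np.zeros((480,640),np.uint8); m[235:265,335:375]=((hsv[...,0]>90)&(hsv[...,1]<hsv[...,0]*.45))[235:265,335:375]
    v,u=np.nonzero(m); 
    p=onz(t,u.mean(),v.mean(),237.5)-HUB; print("top px",len(u),u.mean().round(1),v.mean().round(1),"mark rel hub X,Y",(p@BX).round(1),(p@BY).round(1), "abs",p+HUB)
E
python3 - <<'E'
from h import *
go([519.2,304.2,67.5],180+34)
s=arm.get_image("side"); markang(s)
t=arm.get_image("top"); topmark(t)
im=t["image"][200:305,230:430,::-1]; im=cv2.resize(im,None,fx=4,fy=4,interpolation=cv2.INTER_CUBIC)
def L(pts,col):
    q=np.array([(proj(t,p)-[230,200]+.5)*4 for p in pts]).round().astype(np.int32); cv2.polylines(im,[q],False,col,1)
for sx in(-10,10): L([rim(a,110,sx) for a in np.linspace(-1.3,1.3,60)],(0,255,0))
B=HUB*[1,1,0]+[0,0,152]
L([B+i*50*BX+j*135*BY for i,j in((1,1),(1,-1),(-1,-1),(-1,1),(1,1))],(0,255,255))
cv2.imwrite("pics/t9.png",im)
E
```

```text
pos [517.9 303.8 262.7] yaw -146.17 tilt 0.05 j [ 0.8   0.34 -0.05  0.   -1.19 -0.21] t 18.225 F [ 0.1  0.1 -0.7] w 43.1
turn -0.17 shift before turn [ 0.0003 -0.0012  0.1952] after turn [ 0.0004 -0.0013  0.1952]
red [397.2 184.7] [105  52   5   7  31] angle -0.769 resid px 64.12
red [332.2 204.7] [38 73  9  6 38] angle 0.034 resid px 0.55
top px 73 353.1 248.3 mark rel hub X,Y 0.6 1.3 abs [523.44619933  78.83786302 237.5       ]
```

View pics/t9.png

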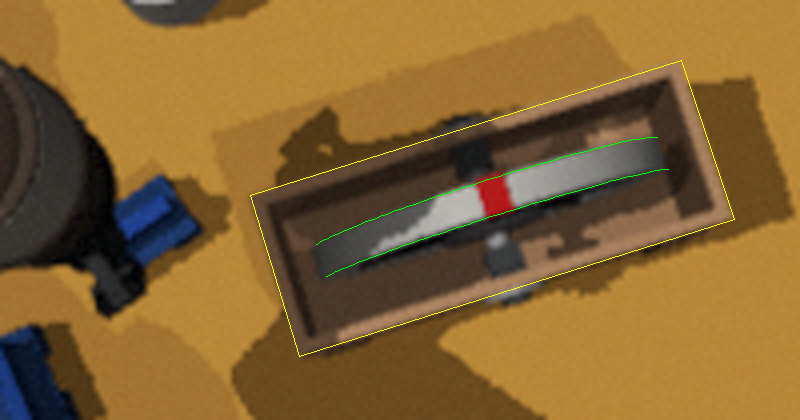

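The mark at (353,248) in the top view is within about 1–3 mm of the very top in both views, and it stays put with the gripper away. Now the weight.

Emit:
drive_tool(plan=[[[0.0003,-0.0012,0.05],0],[[0,0,0.05],0],[[0,0,0.04],0],[[0,0,0.03],0],[[0,0,0.0137],0],[[0,0,0],0],[[0,0,0.0],0]])

```text
clock: 19.2
position: [519.5, 305.0, 80.2]
ee_rot: [0.883, -0.47, 0.001, -0.002]
contact_force: [-0.5, 0.8, 0.7]
gripper_width: 42.8
```

Run:
```python
from h import *
go([519.2,304.2,69],180+34)
s=arm.get_image("side"); crop(s,240,260,360,380,5,"pics/s10.png")
```

```text
pos [519.5 305.   80.2] yaw -146.04 tilt 0.19 j [ 0.8   0.52 -0.26  0.   -0.78 -0.21] t 19.2 F [-0.5  0.8  0.7] w 42.8
turn -0.04 shift before turn [0.0005 0.0007 0.0112] after turn [0.0005 0.0007 0.0112]
```

View pics/s10.png

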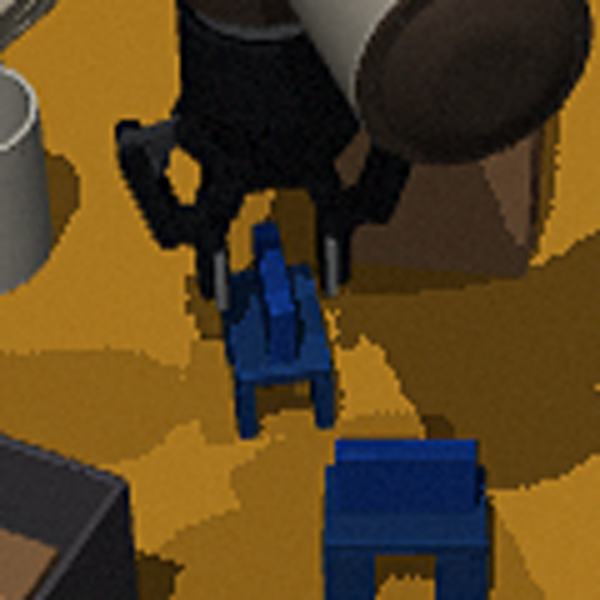

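The fingers straddle the tab, pads at crop (220,280) and (332,265) with the tab between. The tool is 11 mm short, so I'll finish the descent and grip.

Emit:
drive_tool(plan=[[[0,0,0.006],0],[[0,0,0.005],0],[[0,0,0],0]])

```text
clock: 19.62
position: [518.3, 303.9, 66.8]
ee_rot: [0.883, -0.47, -0.0, 0.001]
contact_force: [-0.7, -0.0, -1.4]
gripper_width: 42.7
```

Emit:
drive_tool(plan=[[[0,0,0],0],[[0,0,0],0],[[0,0,0],0],[[0,0,0],0],[[0,0,0],0],[[0,0,0],0]], fingers=1)

```text
clock: 20.38
position: [518.5, 304.2, 67.4]
ee_rot: [0.883, -0.47, -0.0, 0.0]
contact_force: [0.1, -0.2, -0.2]
gripper_width: 11.3
```

Emit:
drive_tool(plan=[[[0,0,-0.02],0],[[0,0,-0.05],0],[[0,0,-0.06],0],[[0,0,-0.06],0],[[0,0,-0.06],0],[[0,0,0],0],[[0,0,0],0]])

```text
clock: 21.25
position: [518.0, 304.0, 316.9]
ee_rot: [0.883, -0.47, -0.001, 0.0]
contact_force: [0.2, 0.2, -1.3]
gripper_width: 11.2
```

Run:
```python
from h import *
go(np.array([523.0,77.9,206+69+30.]),180+YAW)
s=arm.get_image("side"); crop(s,200,130,360,290,3.7,"pics/s11.png")
t=arm.get_image("top"); crop(t,200,200,320,290,6,"pics/t11.png"); topmark(t); markang(s)
```

```text
pos [518.  304.  316.9] yaw -146.06 tilt 0.06 j [ 0.8   0.31  0.05 -0.   -1.31 -0.21] t 21.25 F [ 0.2  0.2 -1.3] w 11.2
turn 17.34 shift before turn [0.1904 0.1221 0.0118] after turn [0.2181 0.0598 0.0119]
top px 72 353.2 248.2 mark rel hub X,Y 0.7 1.2 abs [523.59071578  78.76974438 237.5       ]
red [397.2 184.7] [105  52   5   7  31] angle -0.769 resid px 64.12
red [332.4 204.7] [38 73  9  7 38] angle 0.036 resid px 0.77
```

View pics/s11.png

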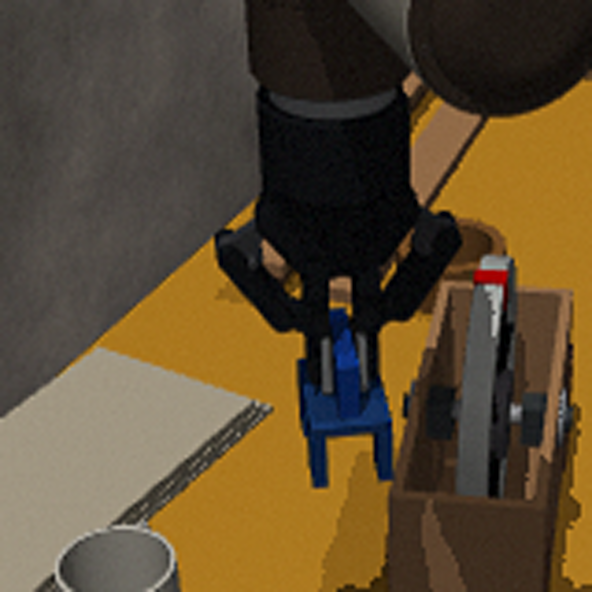

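The weight is held square, and the mark hasn't moved. I'll check its offset along the tab in the grip with an overlay.

Run:
```python
from h import *
st=arm.read_state(); M=Ro.from_quat(st["ee_rot"]).as_matrix(); o=st["position"]-[0,0,67.4]
wx,wy=M[:,1],M[:,0]
for d,n,(x0,y0,x1,y1,k) in((arm.get_image("side"),"s",(265,200,325,270,8)),):
    im=cv2.resize(d["image"][y0:y1,x0:x1,::-1],None,fx=k,fy=k,interpolation=cv2.INTER_CUBIC)
    def L(pts,col):
        q=np.array([(proj(d,p)-[x0,y0]+.5)*k for p in pts]).round().astype(np.int32); cv2.polylines(im,[q],False,col,1)
    sq=((1,1),(1,-1),(-1,-1),(-1,1),(1,1))
    L([o+[0,0,40]+i*22*wx+j*35*wy for i,j in sq],(0,255,255))
    L([o+[0,0,74]+i*6*wx+j*30*wy for i,j in sq],(0,255,255))
    for j in(1,-1): L([o+[0,0,0]+i*22*wx+j*35*wy for i in(-1,1)],(0,255,0))
    cv2.imwrite("pics/o12.png",im)
print(wy)
```

```text
[ 5.58309015e-01 -8.29633052e-01  2.07194351e-04]
```

View pics/o12.png

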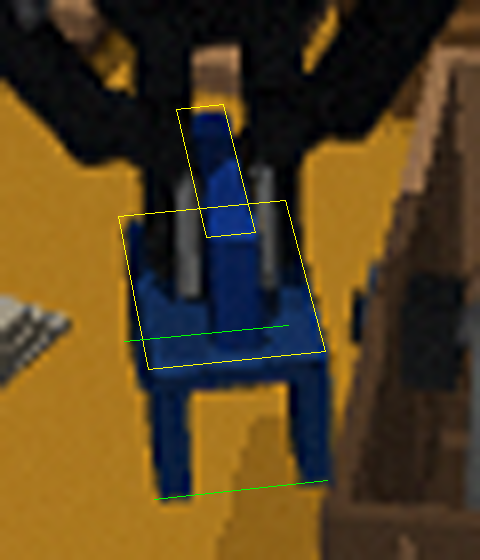

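Overlay agrees to within 1 px, so the offset in the grip is about 0–1 mm. Next, carry it over the mark.

```bash
cat >> h.py <<'E'
PL=HUB+0.2*BX+1.8*BY
E
python3 - <<'E'
from h import *
p=PL.copy(); p[2]=325; go(p,180+16.5)
E
```

```text
pos [518.1 303.8 315.4] yaw -146.06 tilt 0.22 j [ 0.8   0.31  0.05 -0.   -1.31 -0.21] t 21.4 F [-0.5 -0.9 -0.5] w 11.3
turn 17.44 shift before turn [ 0.1891  0.1214 -0.009 ] after turn [ 0.2168  0.0591 -0.0096]
```

Emit:
drive_tool(plan=[[[0,0,-0.01],8.7],[[0,0,0],8.74],[[0.03,0.008,0],0],[[0.04,0.011,0],0],[[0.045,0.0125,0],0],[[0.045,0.0125,0],0],[[0.035,0.0095,0],0],[[0.0218,0.0056,0],0],[[0,0,0],0],[[0,0,0],0],[[0,0,0],0]])

```text
clock: 22.78
position: [523.5, 80.3, 327.0]
ee_rot: [0.802, -0.598, -0.0, 0.0]
contact_force: [0.9, 0.0, -0.8]
gripper_width: 11.2
```

Run:
```python
from h import *
p=PL.copy(); p[2]=280; go(p,180+16.5)
s=arm.get_image("side"); crop(s,290,130,370,230,6,"pics/s13.png")
```

```text
pos [523.5  80.3 327. ] yaw -163.43 tilt 0.05 j [ 0.46  0.18 -0.1  -0.   -1.29 -0.17] t 22.775 F [ 0.9  0.  -0.8] w 11.2
turn 0.07 shift before turn [0.0009 0.0008 0.047 ] after turn [0.0009 0.0008 0.047 ]
```

View pics/s13.png

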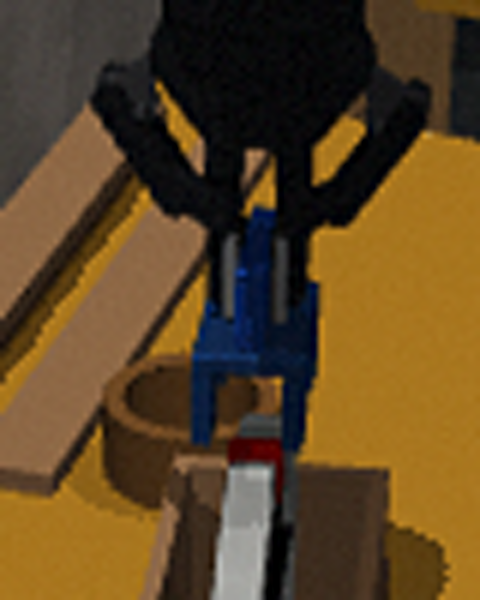

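The legs straddle the rim line: slot centre at crop x≈248, rim below it at ≈250. Lowering, slowly at the end.

Emit:
drive_tool(plan=[[[0.0009,0.0006,0.01],0],[[0,0,0.01],0],[[0,0,0.008],0],[[0,0,0],0],[[0,0,0],0]])

```text
clock: 23.45
position: [523.4, 78.5, 299.6]
ee_rot: [0.801, -0.598, 0.0, -0.0]
contact_force: [0.5, 1.1, -0.0]
gripper_width: 11.3
```

Run:
```python
from h import *
p=PL.copy(); p[2]=274; go(p,180+16.5)
s=arm.get_image("side"); crop(s,290,130,370,230,6,"pics/s14.png")
```

```text
pos [523.4  78.5 299.6] yaw -163.49 tilt 0.03 j [ 0.46  0.19 -0.15  0.   -1.22 -0.17] t 23.45 F [ 0.5  1.1 -0. ] w 11.3
turn 0.01 shift before turn [-0.0007  0.0002  0.0256] after turn [-0.0007  0.0002  0.0256]
```

View pics/s14.png

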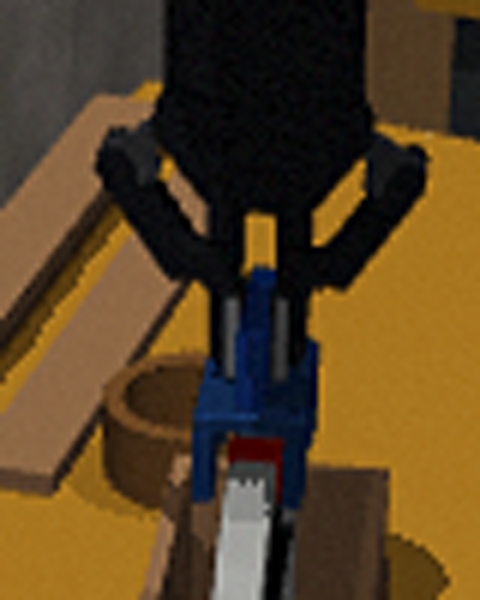

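The near legs straddle the rim with clearance on both sides. Continue down.

Emit:
drive_tool(plan=[[[0,0,0.008],0],[[0,0,0.007],0],[[0,0,0.005],0],[[0,0,0.002],0],[[0,0,0],0],[[0,0,0],0]])

```text
clock: 24.25
position: [523.3, 78.6, 277.6]
ee_rot: [0.801, -0.598, 0.0, -0.0]
contact_force: [-0.3, -1.1, -0.7]
gripper_width: 10.5
```

Emit:
drive_tool(plan=[[[0,0,0.0015],0],[[0,0,0.001],0],[[0,0,0],0],[[0,0,0],0]])

```text
clock: 24.75
position: [523.2, 78.5, 274.9]
ee_rot: [0.801, -0.598, 0.0, -0.0]
contact_force: [0.1, -0.3, -1.5]
gripper_width: 11.1
```

Run:
```python
from h import *
p=PL.copy(); p[2]=273.4; go(p,180+16.5)
s=arm.get_image("side"); crop(s,290,130,370,230,6,"pics/s15.png")
```

```text
pos [523.2  78.5 274.9] yaw -163.49 tilt 0.0 j [ 0.46  0.21 -0.2  -0.   -1.17 -0.17] t 24.75 F [ 0.1 -0.3 -1.5] w 11.1
turn 0.01 shift before turn [-0.0007  0.      0.0015] after turn [-0.0007  0.      0.0015]
```

View pics/s15.png

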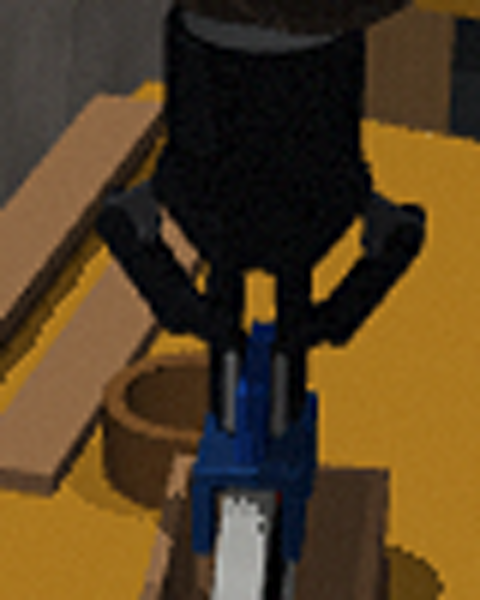

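Emit:
drive_tool(plan=[[[0,0,0.001],0],[[0,0,0.0005],0],[[0,0,0],0],[[0,0,0],0]])

```text
clock: 25.3
position: [523.2, 78.5, 273.4]
ee_rot: [0.801, -0.598, 0.0, -0.0]
contact_force: [-0.5, 0.6, -1.8]
gripper_width: 11.4
```

Emit:
drive_tool(plan=[[[0,0,0.0005],0],[[0,0,0.0005],0],[[0,0,0],0],[[0,0,0],0]])

```text
clock: 25.8
position: [523.2, 78.5, 272.4]
ee_rot: [0.801, -0.598, -0.0, 0.0]
contact_force: [0.5, 0.5, -0.5]
gripper_width: 10.9
```

Emit:
drive_tool(plan=[[[0,0,0.0005],0],[[0,0,0.0005],0],[[0,0,0],0],[[0,0,0],0]])

```text
clock: 26.3
position: [523.2, 78.5, 271.4]
ee_rot: [0.801, -0.598, -0.0, 0.0]
contact_force: [-0.0, -0.2, -0.8]
gripper_width: 11.6
```

Emit:
drive_tool(plan=[[[0,0,0.0005],0],[[0,0,0.0005],0],[[0,0,0],0],[[0,0,0],0]])

```text
clock: 26.8
position: [523.3, 78.3, 271.1]
ee_rot: [0.801, -0.598, 0.0, -0.0]
contact_force: [-0.8, -1.4, 4.7]
gripper_width: 10.9
```

Run:
```python
from h import *
s=arm.get_image("side"); crop(s,290,130,370,230,6,"pics/s16.png")
print([np.round(arm.read_state()["contact_force"],1)])
```

```text
[array([-2.8, -1.5,  5.7])]
```

View pics/s16.png

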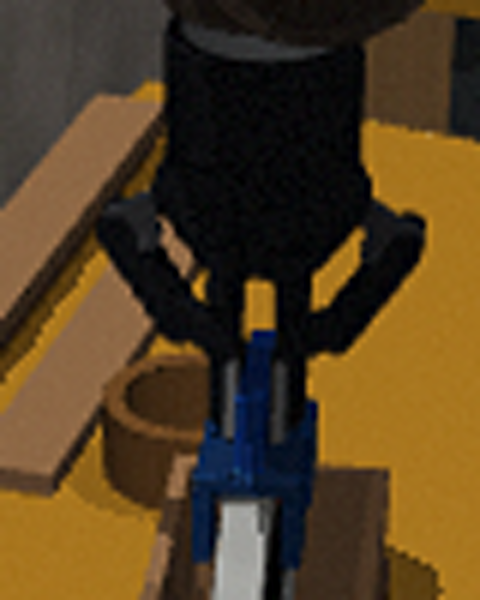

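Contact at 5 N: seated. Relieve, open, and lift straight up.

Emit:
drive_tool(plan=[[[0,0,-0.0005],0],[[0,0,0],0]])

```text
clock: 27.1
position: [523.3, 78.5, 271.1]
ee_rot: [0.801, -0.598, 0.0, -0.0]
contact_force: [-0.8, -1.5, 4.4]
gripper_width: 11.0
```

Emit:
drive_tool(plan=[[[0,0,0],0],[[0,0,0],0],[[0,0,0],0],[[0,0,0],0],[[0,0,0],0]], fingers=0.2)

```text
clock: 27.72
position: [523.2, 78.6, 270.9]
ee_rot: [0.801, -0.598, -0.0, -0.0]
contact_force: [-0.6, -0.8, -0.8]
gripper_width: 34.0
```

Run:
```python
from h import *
s=arm.get_image("side"); crop(s,290,130,370,230,6,"pics/s17.png")
st=arm.read_state();print(np.round(st["contact_force"],1),st["position"],st["gripper_width"])
```

```text
[-0.1  0.1  0.3] [523.17622177  78.56464387 270.88827181] 34.18220913574767
```

View pics/s17.png

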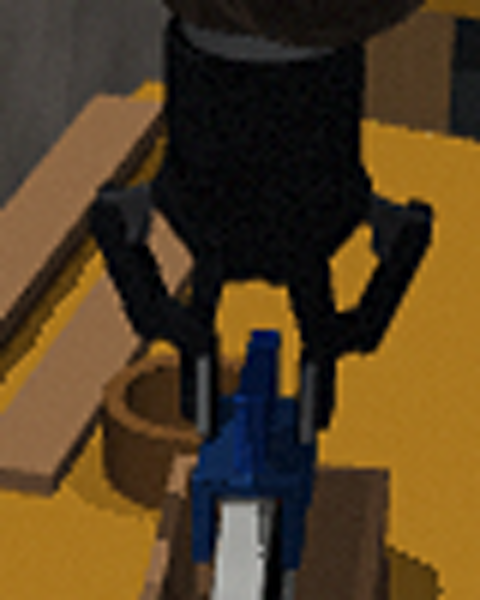

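The pads are clear of the tab and the weight sits on the rim. Lift, then move aside to look.

Emit:
drive_tool(plan=[[[0,0,-0.01],0],[[0,0,-0.03],0],[[0,0,-0.05],0],[[0,0,-0.03],0],[[0,0,0],0]])

```text
clock: 28.4
position: [524.1, 78.7, 394.7]
ee_rot: [0.801, -0.598, 0.002, -0.003]
contact_force: [0.5, 0.1, -0.4]
gripper_width: 34.1
```

Emit:
drive_tool(plan=[[[-0.045,0,0],0],[[-0.045,0,0],0],[[-0.045,0,0],0],[[-0.045,0,0],0],[[-0.03,0,0],0],[[0,0,0],0],[[0,0,0],0]])

```text
clock: 29.28
position: [463.4, 279.4, 390.5]
ee_rot: [0.801, -0.598, -0.0, 0.001]
contact_force: [-0.2, 0.1, -1.0]
gripper_width: 34.1
```

Run:
```python
from h import *
s=arm.get_image("side"); crop(s,290,150,370,250,6,"pics/s18.png")
t=arm.get_image("top"); crop(t,310,215,390,275,10,"pics/t18.png")
cv2.imwrite("pics/top18.png",t["image"][:,:,::-1]);cv2.imwrite("pics/side18.png",s["image"][:,:,::-1])
```

```text
(no output)
```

View pics/s18.png

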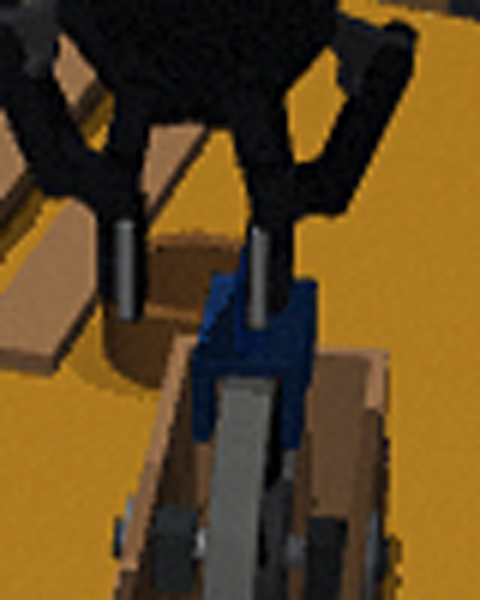

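View pics/t18.png

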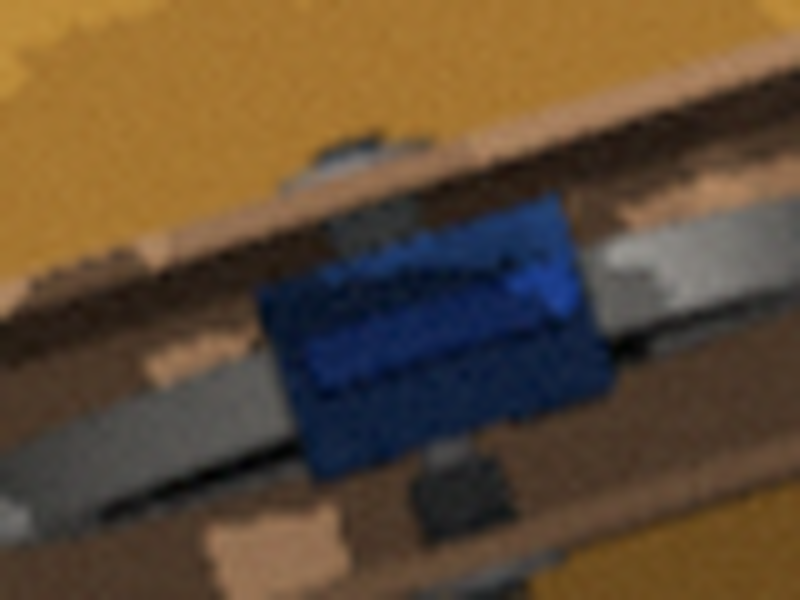

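View pics/side18.png

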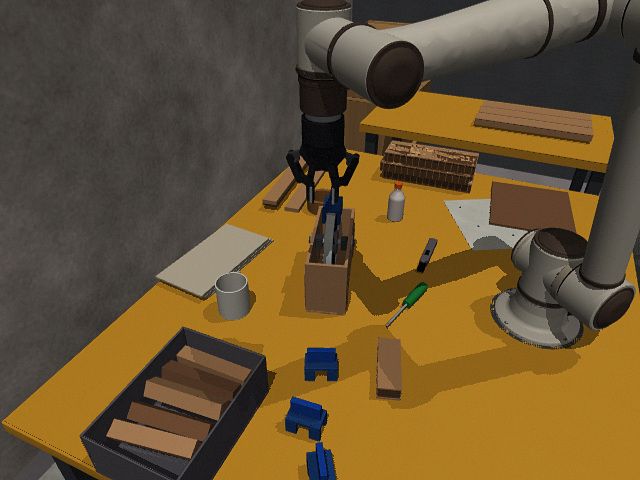

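The weight sits astride the rim. Top crop plate corners are (258,290), (557,195), (615,380) and (320,480). The mark itself is hidden under the plate in both views. I'll compare the plate centre with the mark position measured earlier.

Run:
```python
from h import *
t=arm.get_image("top"); s=arm.get_image("side")
q=np.array([onz(t,310+u/10-.45,215+v/10-.45,246) for u,v in[(258,290),(557,195),(615,380),(320,480)]])
m=q.mean(0)-HUB; a=q[1]-q[0]+q[2]-q[3]
print("plate rel hub X,Y",m@BX,m@BY,"yaw",np.degrees(np.arctan2(-a[1],-a[0]))-90,np.linalg.norm(a)/2)
im=cv2.imread("pics/top18.png")[:,:,::-1].astype(int)
print("diff",np.abs(im[220:275,310:390]-t["image"][220:275,310:390].astype(int)).mean(),[st for ce,st in redpix(s)])
v,u=np.nonzero((t["image"][220:275,310:390,0]>80)&(t["image"][220:275,310:390,1]<t["image"][220:275,310:390,0]*.45)); print(len(u))
```

```text
plate rel hub X,Y 0.09551213040945816 1.4547304307503872 yaw 17.350380014688824 68.37437632498688
diff 2.353181818181818 [array([105,  52,   5,   7,  31], dtype=int32)]
0
```

Emit:
drive_tool(plan=[[[-0.04,0,0],0],[[-0.04,0,0],0],[[0,0,0],0],[[0,0,0],0],[[0,0,0],0],[[0,0,0],0],[[0,0,0],0],[[0,0,0],0],[[0,0,0],0],[[0,0,0],0]])

```text
clock: 30.72
position: [440.8, 356.6, 390.9]
ee_rot: [0.801, -0.598, -0.0, 0.0]
contact_force: [1.0, 0.6, 0.7]
gripper_width: 34.3
```

Run:
```python
from h import *
s=arm.get_image("side"); crop(s,290,170,370,250,7,"pics/s19.png")
t=arm.get_image("top"); crop(t,310,215,390,275,10,"pics/t19.png")
st=arm.read_state();print(st["clock"],np.round(st["contact_force"],1))
```

```text
30.825 [ 0.4 -0.3  0.6]
```

View pics/s19.png

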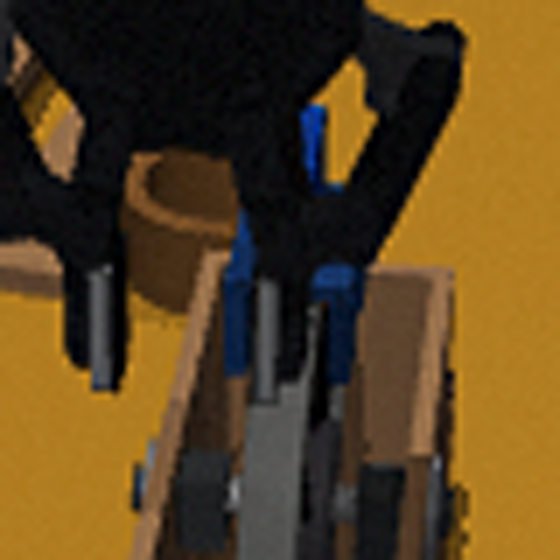

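View pics/t19.png

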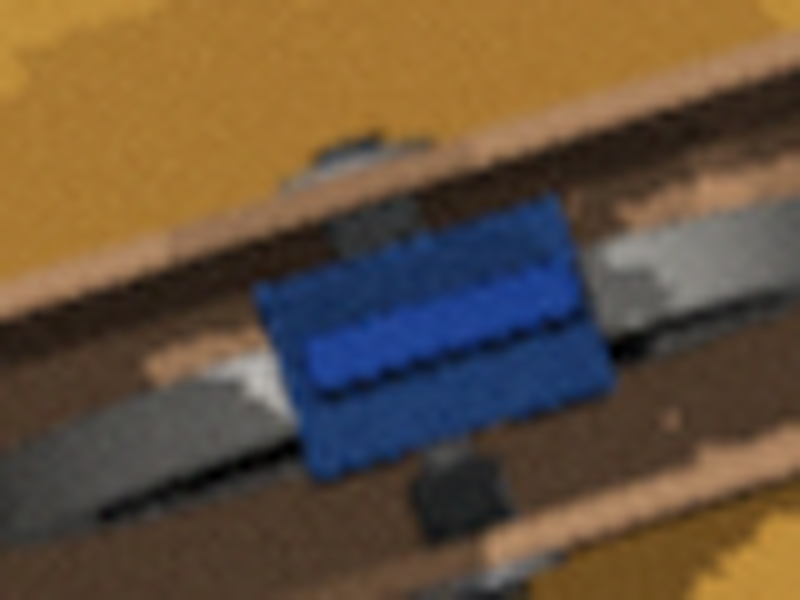

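The top view shows the weight in exactly the same place 1.5 s later, with corners still at (258,290) and (615,380), so nothing is moving. The robot is clear of everything, so I'm handing in.

```bash
python3 -c "
from bench import arm
print(arm.job_done())"
```

```text
the job is handed in; nothing more can be done
None
```

I turned the rotor in two pinched strokes and one small correction until the red mark was at the top. I let go and checked that it stayed there, then set the rightmost blue weight astride the rim over the mark. I handed the job in at about 31 s with the arm clear of everything.

**Mark position:** after the last release, the top camera put the mark 1.3 mm from the very top. The side camera disagreed slightly, putting it about 3.5 mm off on the same side. I took a position between the two as the target for the weight.

**Weight position:** the weight touched down at about 5 N. The top camera showed the plate centre within about 0.3 mm of where it had measured the mark, and in line with the rim. About 1.5 s later the weight had not moved.

**Not checked directly:** I could not see the mark in the gap between the legs. The plate and legs hide it from both cameras, so that point rests on the positions measured before the weight went on.

**Bystanders:** the glue bottle and mug stood where they started in the last full side view, and the tape roll showed in its usual place in the close-ups. The largest force I read was under 10 N.

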